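# Back the stone feed wheel off by one notch

## Robot

A 6-joint arm with a two-finger parallel gripper is mounted at the origin on the work surface. World frame = base frame: x ahead of the robot, y to its left, z up, the work surface at z = 0. Lengths are in m, angles in rad, forces in N, time in s.
With the tool pointing down it reaches from about 0.35 to 0.975 m from the base axis. Payload 4.9 kg.
Tool frame: the origin (TCP) lies at the very end of the fingers, on their centre line; the grasp point (between the pads) lies 19 mm behind it; z points along the fingers, y is the line along which they close (so a half turn about z gives the same grasp; the last joint's range is limited). The gripper opens to 85 mm and grips with 20 to 120 N. Pads are 22 mm wide; open, the fingers measure 114 mm over their backs; the gripper's body (76 mm by 85 mm) begins 54 mm behind the grasp point. The pads swing forward as they close: fully open they stand 13 mm farther back than shut.
Start: joints at [1.127, 0.053, 1.613, -0, 1.476, -0.119], TCP at [0.199, 0.592, 0.231] pointing down, gripper open.
Joint ranges: [-3.01, 3.01], [-1.01, 2.22], [0.06, 2.58], [-1.02, 4.17], [0.09, 2.62], [-3.14, 3.14]. Speed limits (rad/s): [2.57, 2.57, 3.14, 3.14, 3.14, 3.14].

## Interface

Orientations are given as a rotation vector (axis times angle).
In Python, from station import * gives the robot as it stands.
- The arm moves only by the shell command python3 -m crank 'ROWS' [OPENING] [FORCE]. ROWS is JSON, a list of rows, each an object with "offset": the shift along the tool's x, y, z in m, a list of three; "twist": the turn, a rotation vector about the tool's x, y, z in degrees, a list of three. In form: [{"offset": [x, y, z], "twist": [rx, ry, rz]}, ...]. A call has 1 to 20 rows; each row is the pose to reach, as a shift and turn from the pose commanded when the call began, along the tool's axes at that moment; what a row does not reach only later rows make up. A row lasts 1/8 s, in which the tool goes at most 62.5 mm and 10.7 degrees, less where a joint would pass 70% of its speed; a pose out of reach is approached as far as the arm can. A call with a gripper value outside its range is refused whole. OPENING is the opening, from 0 (shut) to 1 (fully open), set as the call begins (- or left out, the last holds). The fingers move at their own pace and stop on an object; FORCE is the grip in N (left out, the last holds). Time passes only in rows, so rows that repeat a pose let the fingers close. It gives the time, the measured TCP pose, the force, the opening and the grip force at its end, in the units of the state.
- get_obs(): the state, without advancing time (a new reading comes with each control period).
- get_image(name): name is "scene" or "side" or "wrist"; returns the picture (400x640x3 uint8, red, green, blue); there is no depth.
- get_calibration(name): a dict with "intrinsics" (3x3 intrinsics, pixels), "k1" (the pictures are not rectified: a ray, as slopes to the right and down, at radius r is drawn at 1 + k1 r^2 times it, then the intrinsics apply), "world_from_camera" (4x4, takes a point from camera to world coordinates); the wrist camera has in their place "tool_from_camera" (4x4, takes a point from camera to tool coordinates, whose origin is the TCP and whose axes are the flange's). Camera axes: x right, y up, looking along -z (the intrinsics and any distortion apply to the point x, -y, -z); pixel columns grow to the right and rows downward; lengths in m; the calibration is good to about 2 mm. A picture is of the moment at which its call begins: read the wrist's pose just before it. get_calibration takes no time and is no camera call.
- finish_job(): hands the job in; it is judged then, once.
Trained networks look in the newest picture that a camera, given by its name, has taken for a name from the list of things; names that differ only in an ending like _2 or _b are one class to them, and where a whole thing is asked for, a point or a joint stands for the part that bears it (a point fixed in the world has none). Each returns a list of dicts, best first, with "confidence" (0 to 1); they miss things now and then, are a little off and sometimes report something else, mostly with a low value. They report only what shows in the picture. A call takes as long as a camera call.
- cut_out(query, camera): "region" (400x640 bool, what is visible of it) and "rect" ([centre column, centre row, width, height] in pixels, round what is visible of it).
The state is a dict: "t": time; "q": joint angles; "dq": joint speeds; "effort": joint torques, N m; "tool_pos": TCP position; "tool_rot": TCP orientation; "contact_force": force on the tool from outside, world axes, zero at the start; "wrist_torque": the same for the moment, N m; "opening": finger opening in m; "grip_force": force on a finger pad.
Only numpy, scipy, OpenCV 4.12 (cv2) and the standard library are available. Lean on these libraries where they do the work, as an engineer would, in place of code of your own. Each camera call takes 0.05 s, during which the arm holds its last target. There are 200 camera calls.

## Task

The trough's feed wheel has been advanced one notch too far. Lift the red pawl clear of the ratchet by pushing its upright tab with a fingertip, push the yellow paddle so that the wheel turns back exactly one notch (its top moving towards the pawl's pivot), then push the tab back so that the pawl drops fully into the ratchet again. Use only light fingertip pushes, grasp nothing, and leave the stones, funnel, lid and wooden gate where they are.

Things in the scene. Friction and masses are not known exactly. Their poses are not given: they have to be found in the camera images.
- feed: Green feed unit fixed on the trough's steel top. Origin: middle of the underside of its base plate (140 x 250 x 10 mm). Its x runs along the wheel's shaft, y from the wheel towards the pawl's pivot, z up; its yaw is within 0.4 rad of the world's. Paddles lie in the plane x = -45 mm, ratchet and pawl in x = +40 mm; between them a pedestal 50 mm wide (y) rises to z 108 mm.
- wheel_axis (a point): Point on the wheel's shaft axis (90 mm above the feed unit's underside) in the middle of the paddles' plane. Axes as the feed unit's.
- wheel (a joint): Feed wheel's turn, rad. Starts within 0.05 of 0 and grows BACKWARD (wheel's top moving in the feed unit's +y, towards the pawl's pivot). 8 ratchet teeth (radius 50, 10 mm deep): one notch = 0.785. Stiff (about 3 N at a paddle's end), stays where left. With the pawl down a tooth stops it about 0.15 back of 0; left over 0.15 beyond a notch, the pawl would land on a tooth tip and not drop in.
- paddle_tip (a point): Middle of the outer end of the yellow paddle, 85 mm from the shaft axis. Four flat paddles at 90 degrees (others plain wood), 26 mm wide along the shaft, 8 mm thick, from the hub (radius 24 mm) out to 85 mm. At wheel value w the yellow one, uppermost, leans from upright by 0.393 - w rad to the feed unit's -y: 22.5 degrees away from the pawl's side at 0, as far on the pawl's side one notch back.
- pawl (a joint): Lift of the red pawl, rad: 0 = fully down in the ratchet, on its stop; over 0.2 = nose clear of the teeth; 0.9 = upper stop. Stiff hinge (0.07 N m): it stays where it is left, up or down. The arm, 14 mm wide, runs from the pivot 83 mm in the feed unit's -y to the nose; when down its top is at most 10 mm above the pivot.
- pawl_pivot (a point): The pawl's pivot, on its axis in the middle of the pawl's width: x +40, y +95, z +148 mm in the feed unit's frame, whose axes it shares. The post beside it (26 mm wide in y, 10 mm thick) ends level with it.
- pawl_tab (a point): Middle of the top edge of the pawl's upright tab, 60 mm from the pivot. The tab is a plate 24 mm wide (feed unit's x), 6 mm thick, straight up from the pivot; with the pawl down it leans 0.1 rad towards the wheel (-y). Pushing it in the feed unit's +y, away from the wheel, lifts the pawl (it then leans pawl value - 0.1 rad to +y); pushing it in -y lowers the pawl.
- trough: Fixed steel-topped wooden trough, its steel top 30 mm above the table, 260 mm along x; it reaches from 280 mm on the -y side to 460 mm on the +y side of its origin, which lies on its underside near the feed unit. Two lanes with wooden rims 24 mm high start 150 mm to the +y side.
- gate_tip (a point): Free end of the small dark wooden gate (76 mm long, 20 mm high) that pivots about an upright pin between the lanes. Leave it alone.
- black_stone: Black basalt baduk stone, a lens 22 mm across and 10 mm thick, lying in one of the lanes; origin under its centre. Leave it alone.
- white_stone: White shell baduk stone, the same size, lying in the other lane; origin under its centre. Leave it alone.
- lid: Round maple lid, 140 mm across, 10 mm thick with a small knob (28 mm high in all), resting on the rim of one lane; origin under its centre. Leave it alone.
- funnel: Tin funnel standing mouth down on the steel top on the feed unit's -y side, 84 mm across, 85 mm high; origin at the centre of its mouth. Leave it alone.

How it is judged:
By the outcome, as a careful person would: the job done as asked, in the order asked, and still so for the second after the job is handed in, with the robot touching nothing.
It also fails if it takes over 51 s, if anything falls off the work surface, if the arm or the gripper's body presses on something with over 40 N, if the wrist force passes 120 N, or if a joint passes its speed limit or range.

## Working session

There is one attempt and no reset: what is moved stays moved. The work goes in short steps, Python scripts to look and compute and a shell command to move; the robot and the scene stay as the last step left them, time stands still between calls to the robot, and variables do not carry over. Pictures are saved under pics/ and viewed, at most 10 in all, crops included, and the job is handed in when it is done.

```bash
mkdir -p pics; cat > h.py <<'E'
import numpy as np,cv2
from station import *
from scipy.spatial.transform import Rotation as R
def proj(name,P):
    c=get_calibration(name);T=np.array(c["world_from_camera"]);K=np.array(c["intrinsics"])
    p=(np.atleast_2d(P)-T[:3,3])@T[:3,:3]
    s=np.c_[p[:,0]/-p[:,2],-p[:,1]/-p[:,2]];s=s*(1+c["k1"]*(s**2).sum(1,keepdims=True))
    return s@K[:2,:2].T+K[:2,2]
def save(name,fn,crop=None,im=None):
    im=get_image(name) if im is None else im
    im=np.array(im)[:,:,::-1]
    if crop: x0,y0,x1,y1,f=crop; im=cv2.resize(im[y0:y1,x0:x1],None,fx=f,fy=f,interpolation=cv2.INTER_CUBIC)
    cv2.imwrite("pics/"+fn,im)
E
python3 - <<'E'
from h import *
ims=[]
for n in("scene","side"):
    im=get_image(n);ims.append(im);save(n,n+"1.png",im=im)
    c=get_calibration(n);print(n,np.round(c["world_from_camera"],3).tolist(),c["k1"],c["intrinsics"][0][0])
    for q in("feed","paddle_tip","pawl","pawl_tab","funnel","wheel"):
        for d in cut_out(q,n)[:2]:print(q,round(d["confidence"],2),np.round(d["rect"],1))
o=get_obs();print(o["t"],o["tool_pos"],o["tool_rot"])
print(np.round(get_calibration("wrist")["tool_from_camera"],3).tolist())
E
```

```text
scene [[-0.672, -0.5, 0.547, 1.051], [0.741, -0.445, 0.503, 0.513], [-0.008, 0.743, 0.669, 0.72], [0.0, 0.0, 0.0, 1.0]] 0.01627746434487561 377.7908036696964
feed 0.84 [283.3 183.7 100.8  95.2]
feed 0.65 [285.9 168.8  59.   64.5]
paddle_tip 0.79 [288.  170.9  60.7  64.2]
pawl 0.85 [291.9 168.8  35.2  27.5]
pawl_tab 0.75 [291.8 167.4  38.7  24.7]
funnel 0.76 [223.8 170.3  24.5  33.6]
wheel 0.61 [289.  166.1  65.7  66.4]
wheel 0.44 [292.5 168.1  36.2  28.1]
side [[0.939, 0.262, -0.223, 0.358], [-0.344, 0.695, -0.631, -0.541], [-0.01, 0.669, 0.743, 0.893], [0.0, 0.0, 0.0, 1.0]] -0.021623251879056636 377.64619290649483
feed 0.78 [337.7 256.2  94.6 130.5]
feed 0.39 [387.9 344.   40.   32.3]
paddle_tip 0.92 [332.6 261.8  67.2  64.7]
pawl 0.71 [338.8 210.1  24.3  36.3]
pawl_tab 0.93 [338.1 210.8  24.6  42.7]
funnel 0.91 [388.1 343.   38.4  36.4]
wheel 0.94 [332.9 261.8  64.3  62.3]
0.7 [0.19944654 0.59231252 0.23132007] [5.07963495e-01 3.10023486e+00 1.00260240e-04]
[[-0.002, 0.946, 0.323, 0.083], [1.0, 0.002, 0.0, -0.001], [-0.0, 0.323, -0.946, -0.143], [0.0, 0.0, 0.0, 1.0]]
```

```bash
python3 - <<'E'
from h import *
a=cv2.imread("pics/scene1.png")[100:250,190:350];b=cv2.imread("pics/side1.png")[180:380,270:430]
a=cv2.resize(a,None,fx=2.5,fy=2.5,interpolation=2);b=cv2.resize(b,None,fx=2.5,fy=2.5,interpolation=2)
o=np.zeros((500,800,3),np.uint8);o[:375,:400]=a;o[:500,400:]=b
cv2.imwrite("pics/c1.png",o)
E
```

```text
(no output)
```

View pics/c1.png

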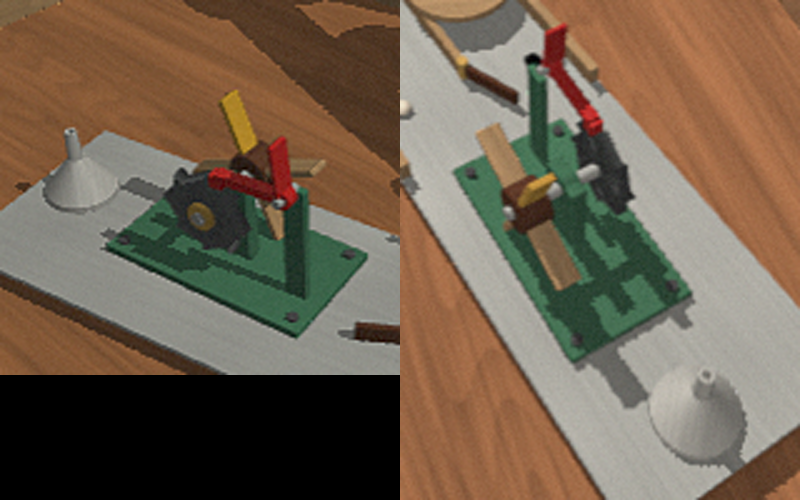

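View pics/side1.png

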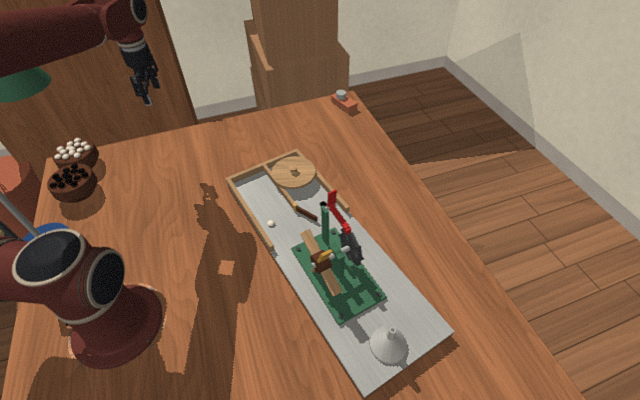

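```bash
cat >> h.py <<'E'
def fw(p,L): # feed frame -> world
    x,y,a=p[:3];L=np.atleast_2d(L);c,s=np.cos(a),np.sin(a)
    return np.c_[x+c*L[:,0]-s*L[:,1],y+s*L[:,0]+c*L[:,1],L[:,2]+.03]
def tab(v,r=.06,x=.04): return [x,.095+r*np.sin(v-.1),.148+r*np.cos(v-.1)]
def pad(w,r=.085,x=-.045): return [x,-r*np.sin(.393-w),.09+r*np.cos(.393-w)]
E
python3 - <<'E'
from h import *
from scipy.optimize import least_squares
S=[([.07,.125,.01],(298,326)),([-.07,.125,.01],(368,252)),([.07,-.125,.01],(108,242)),(tab(0),(279,141)),([.04,0,.09],(202,217))]
D=[([.07,-.125,.01],(692,294)),([-.07,-.125,.01],(570,356)),([-.07,.125,.01],(455,172)),(tab(0),(556,28))]
su=np.array([[190+u/2.5,100+v/2.5] for _,(u,v) in S]);sd=np.array([[270+(u-400)/2.5,180+v/2.5] for _,(u,v) in D])
def f(p): return np.r_[(proj("scene",fw(p,[l for l,_ in S]))-su).ravel(),(proj("side",fw(p,[l for l,_ in D]))-sd).ravel()]
r=least_squares(f,[.55,.1,0],loss="soft_l1");print(r.x);print(np.round(f(r.x).reshape(-1,2),1).tolist())
# refine: render outlines on enlarged crops
p=r.x;np.save("p.npy",p)
out=np.zeros((600,800,3),np.uint8)
for n,(x0,y0),ox in(("scene",(235,120),0),("side",(290,180),400)):
    im=cv2.imread(f"pics/{n}1.png")[y0:y0+150,x0:x0+100];im=cv2.resize(im,None,fx=4,fy=4,interpolation=2)
    def dr(P,c):
        q=np.round((proj(n,fw(p,P))-[x0,y0]+.5)*4).astype(int);cv2.polylines(im,[q],True,c)
    dr([[a*.07,b*.125,.01] for a,b in((1,1),(-1,1),(-1,-1),(1,-1))],(255,255,0))
    dr([[.028,.098,.148]]+[tab(0,.06,.028),tab(0,.06,.052)]+[[.052,.095,.148]],(255,255,255))
    for w in(-.05,0.05):dr([pad(w,.024,-.058),pad(w,.085,-.058),pad(w,.085,-.032),pad(w,.024,-.032)],(255,0,255))
    out[:,ox:ox+400]=im
cv2.imwrite("pics/c2.png",out)
E
```

```text
[ 0.55096766 -0.07087397  0.17210148]
[[-0.9, 2.4], [-0.2, -0.4], [-1.6, 0.4], [-1.7, -0.3], [1.5, -2.9], [-0.1, -1.4], [-0.1, 1.7], [-2.1, -1.8], [-0.5, -0.4]]
```

View pics/c2.png

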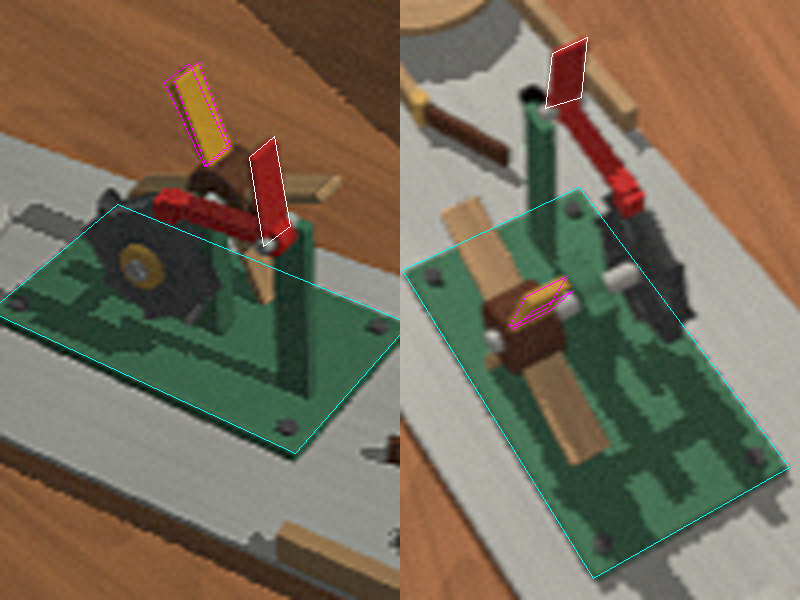

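```bash
cat >> h.py <<'E'
def go(L,T0=None):
    "offset (tool axes, mm) and twist from present pose to feed-frame point L (z from feed underside), tool x along feed +y"
    p=np.load("p.npy");o=get_obs();Rt=R.from_rotvec(o["tool_rot"]);W=fw(p,L)[0]
    a=p[2];X=np.array([-np.sin(a),np.cos(a),0]);Z=np.array([0,0,-1.]);G=R.from_matrix(np.c_[X,np.cross(Z,X),Z])
    print(L,"off mm",np.round(Rt.inv().apply(W-o["tool_pos"])*1000,1),"twist",np.round((Rt.inv()*G).as_rotvec(degrees=True),1))
def st():
    p=np.load("p.npy");o=get_obs();d=o["tool_pos"]-fw(p,[0,0,0])[0];c,s=np.cos(p[2]),np.sin(p[2])
    print("t",round(o["t"],2),"feed mm",np.round([1000*(c*d[0]+s*d[1]),1000*(c*d[1]-s*d[0]),1000*d[2]],1),"F feed",np.round([c*o["contact_force"][0]+s*o["contact_force"][1],c*o["contact_force"][1]-s*o["contact_force"][0],o["contact_force"][2]],2),"open",round(o["opening"],4))
E
python3 - <<'E'
from h import *
st();go([.04,.045,.27])
E
```

```text
t 0.7 feed mm [-232.8  713.6  201.3] F feed [-0.25 -0.2  -0.63] open 0.0853
[0.04, 0.045, 0.27] off mm [-558.5 -457.7  -68.7] twist [ 0.  -0.  61.5]
```

```bash
python3 -m crank '[{"offset":[0,0,-0.06],"twist":[0,0,10]},{"offset":[-0.05,-0.04,-0.0685],"twist":[0,0,20]},{"offset":[-0.1,-0.08,-0.0685],"twist":[0,0,30]},{"offset":[-0.15,-0.12,-0.0685],"twist":[0,0,40]},{"offset":[-0.2,-0.16,-0.0685],"twist":[0,0,50]},{"offset":[-0.25,-0.2,-0.0685],"twist":[0,0,61.5]},{"offset":[-0.5585,-0.4575,-0.0685],"twist":[0,0,61.5]},{"offset":[-0.5585,-0.4575,-0.0685],"twist":[0,0,61.5]},{"offset":[-0.5585,-0.4575,-0.0685],"twist":[0,0,61.5]},{"offset":[-0.5585,-0.4575,-0.0685],"twist":[0,0,61.5]},{"offset":[-0.5585,-0.4575,-0.0685],"twist":[0,0,61.5]},{"offset":[-0.5585,-0.4575,-0.0685],"twist":[0,0,61.5]},{"offset":[-0.5585,-0.4575,-0.0685],"twist":[0,0,61.5]},{"offset":[-0.5585,-0.4575,-0.0685],"twist":[0,0,61.5]},{"offset":[-0.5585,-0.4575,-0.0685],"twist":[0,0,61.5]},{"offset":[-0.5585,-0.4575,-0.0685],"twist":[0,0,61.5]}]' 0 20
python3 - <<'E'
from h import *
st();go([.04,.045,.19]);go([.04,.045,.27])
a=get_image("wrist");b=get_image("scene")
o=np.zeros((500,800,3),np.uint8);o[:250,:400]=cv2.resize(a,(400,250),interpolation=3)[:,:,::-1]
o[:, 400:]=cv2.resize(b[60:260,190:350],None,fx=2.5,fy=2.5)[:,:,::-1]
cv2.imwrite("pics/c3.png",o)
E
```

```text
t: 2.7
tool_pos: [0.5823, -0.0183, 0.3001]
tool_rot: [2.02, 2.406, 0.001]
contact_force: [-0.6, -0.2, -0.5]
opening: -0.0002
grip_force: 0.0
t 2.7 feed mm [ 39.9  46.4 270.1] F feed [-0.6  -0.05 -0.54] open -0.0002
[0.04, 0.045, 0.19] off mm [-1.4  0.1 80.1] twist [ 0.  -0.   0.1]
[0.04, 0.045, 0.27] off mm [-1.4  0.1  0.1] twist [ 0.  -0.   0.1]
```

View pics/c3.png

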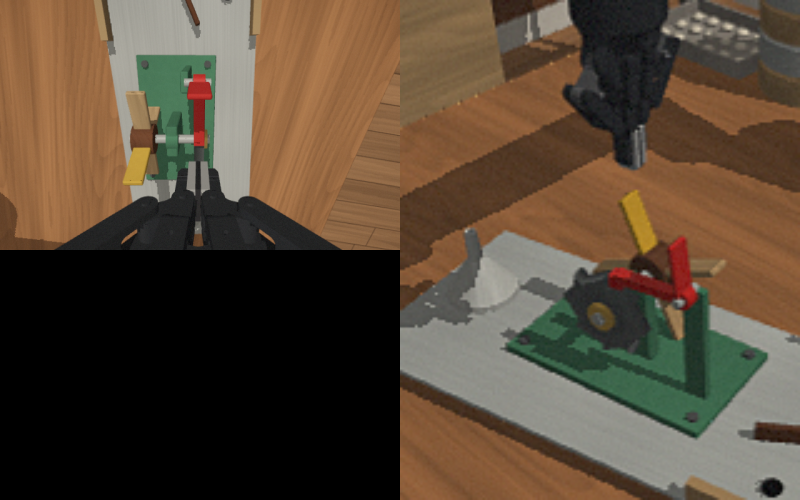

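```bash
python3 -m crank '[{"offset":[0,0,0.04],"twist":[0,0,0]},{"offset":[0,0,0.08],"twist":[0,0,0]},{"offset":[0.01,0,0.08],"twist":[0,0,0]},{"offset":[0.02,0,0.08],"twist":[0,0,0]},{"offset":[0.023,0,0.08],"twist":[0,0,0]},{"offset":[0.026,0,0.08],"twist":[0,0,0]},{"offset":[0.029,0,0.08],"twist":[0,0,0]},{"offset":[0.032,0,0.08],"twist":[0,0,0]}]'
python3 -c "
from h import *
st()"
python3 -m crank '[{"offset":[0.003,0,0],"twist":[0,0,0]},{"offset":[0.006,0,0],"twist":[0,0,0]},{"offset":[0.009,0,0],"twist":[0,0,0]},{"offset":[0.012,0,0],"twist":[0,0,0]},{"offset":[0.015,0,0],"twist":[0,0,0]},{"offset":[0.018,0,0],"twist":[0,0,0]},{"offset":[0.022,0,0],"twist":[0,0,0]},{"offset":[0.022,0,0],"twist":[0,0,0]}]'
python3 - <<'E'
from h import *
st();im=get_image("scene");save("scene","s4.png",(230,90,350,230,4),im)
E
```

```text
t: 3.8
tool_pos: [0.5774, 0.0119, 0.2202]
tool_rot: [2.021, 2.404, -0.0]
contact_force: [0.5, -3.0, 2.0]
opening: -0.0
grip_force: 0.9
t 3.8 feed mm [ 40.2  77.  190.2] F feed [-0.04 -3.02  1.99] open -0.0
t: 4.8
tool_pos: [0.573, 0.0343, 0.2194]
tool_rot: [-2.02, -2.404, 0.0]
contact_force: [-0.0, -0.4, -0.2]
opening: -0.0001
grip_force: 0.2
t 4.8 feed mm [ 39.7  99.8 189.4] F feed [-0.09 -0.35 -0.19] open -0.0001
```

View pics/s4.png

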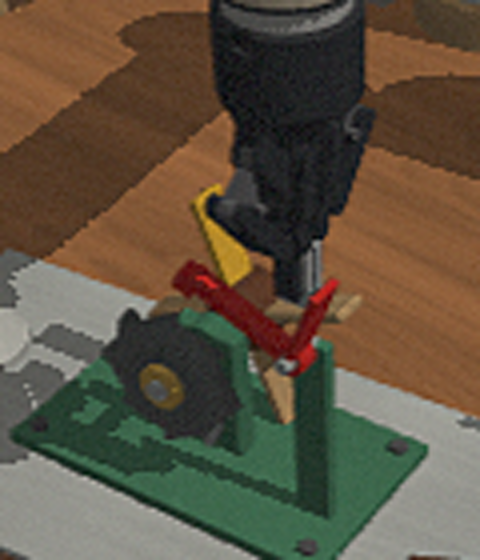

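```bash
python3 -m crank '[{"offset":[-0.012,0,0],"twist":[0,0,0]},{"offset":[-0.012,0,-0.05],"twist":[0,0,0]},{"offset":[-0.03,0,-0.08],"twist":[0,0,0]},{"offset":[-0.08,-0.03,-0.08],"twist":[0,0,0]},{"offset":[-0.13,-0.06,-0.08],"twist":[0,0,0]},{"offset":[-0.185,-0.087,-0.08],"twist":[0,0,0]},{"offset":[-0.185,-0.087,-0.08],"twist":[0,0,0]},{"offset":[-0.185,-0.087,-0.03],"twist":[0,0,0]},{"offset":[-0.185,-0.087,0.02],"twist":[0,0,0]},{"offset":[-0.185,-0.087,0.048],"twist":[0,0,0]},{"offset":[-0.185,-0.087,0.048],"twist":[0,0,0]},{"offset":[-0.185,-0.087,0.048],"twist":[0,0,0]}]'
python3 -c "
from h import *
st()"
```

```text
t: 6.35
tool_pos: [0.5206, -0.1635, 0.1735]
tool_rot: [2.02, 2.404, 0.001]
contact_force: [1.0, -0.5, 0.5]
opening: 0.0001
grip_force: 0.0
t 6.35 feed mm [-45.8 -86.1 143.5] F feed [ 0.93 -0.69  0.55] open 0.0001
```

```bash
python3 -m crank '[{"offset":[0.015,0,0.001],"twist":[0,0,0]},{"offset":[0.03,0,0.001],"twist":[0,0,0]},{"offset":[0.033,0,0.001],"twist":[0,0,0]},{"offset":[0.036,0,0.001],"twist":[0,0,0]},{"offset":[0.039,0,0.001],"twist":[0,0,0]},{"offset":[0.042,0,0.001],"twist":[0,0,0]}]'
python3 -c "
from h import *
st()"
python3 -m crank '[{"offset":[0.003,0,0],"twist":[0,0,0]},{"offset":[0.006,0,0],"twist":[0,0,0]},{"offset":[0.01,0,0],"twist":[0,0,0]},{"offset":[0.014,0,0],"twist":[0,0,0]},{"offset":[0.018,0,0],"twist":[0,0,0]},{"offset":[0.022,0,0],"twist":[0,0,0]},{"offset":[0.026,0,0],"twist":[0,0,0]},{"offset":[0.03,0,0],"twist":[0,0,0]},{"offset":[0.034,0,0],"twist":[0,0,0]},{"offset":[0.037,0,0],"twist":[0,0,0]},{"offset":[0.04,0,0],"twist":[0,0,0]},{"offset":[0.042,0,0],"twist":[0,0,0]},{"offset":[0.042,0,0],"twist":[0,0,0]}]'
python3 - <<'E'
from h import *
st();a=get_image("side");b=get_image("scene")
o=np.zeros((560,800,3),np.uint8);o[:,:400]=cv2.resize(a[180:320,290:390],None,fx=4,fy=4,interpolation=2)[:,:,::-1]
o[:,400:]=cv2.resize(b[90:230,235:335],None,fx=4,fy=4,interpolation=2)[:,:,::-1]
cv2.imwrite("pics/c5.png",o)
E
```

```text
t: 7.1
tool_pos: [0.5123, -0.1222, 0.1708]
tool_rot: [2.022, 2.404, -0.0]
contact_force: [1.2, -3.1, 1.2]
opening: 0.0004
grip_force: 1.7
t 7.1 feed mm [-46.9 -43.9 140.8] F feed [ 0.63 -3.27  1.18] open 0.0004
t: 8.72
tool_pos: [0.5049, -0.0804, 0.1703]
tool_rot: [-2.021, -2.404, -0.0]
contact_force: [2.0, -2.9, -1.0]
opening: 0.0002
grip_force: 1.4
t 8.72 feed mm [-47.   -1.5 140.3] F feed [ 1.51 -3.24 -1.02] open 0.0002
```

View pics/c5.png

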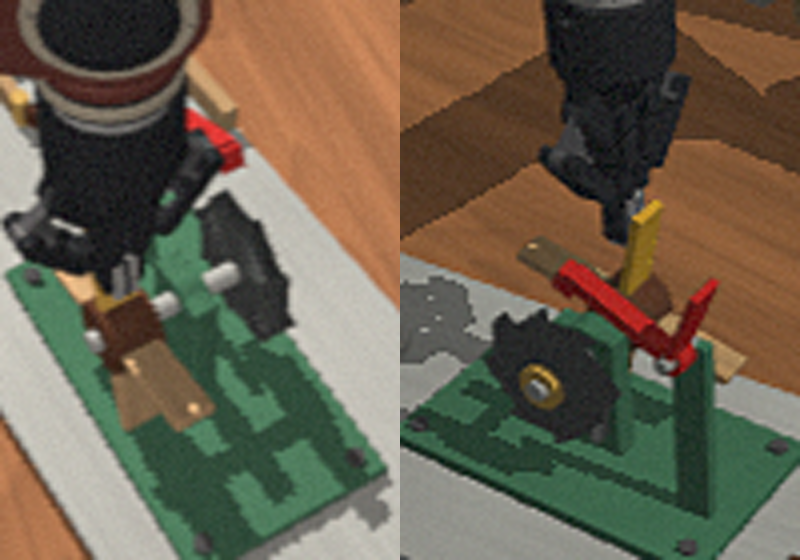

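```bash
python3 -m crank '[{"offset":[0.002,0,0],"twist":[0,0,0]},{"offset":[0.004,0,0],"twist":[0,0,0]},{"offset":[0.0055,0,0],"twist":[0,0,0]},{"offset":[0.0055,0,0],"twist":[0,0,0]},{"offset":[0.0055,0,0],"twist":[0,0,0]}]'
python3 -c "
from h import *
st()"
python3 -m crank '[{"offset":[-0.03,0,0],"twist":[0,0,0]},{"offset":[-0.06,0,0],"twist":[0,0,0]},{"offset":[-0.09,0,-0.03],"twist":[0,0,0]},{"offset":[-0.12,0,-0.06],"twist":[0,0,0]},{"offset":[-0.12,-0.05,-0.09],"twist":[0,0,0]},{"offset":[-0.12,-0.09,-0.09],"twist":[0,0,0]},{"offset":[-0.12,-0.09,-0.09],"twist":[0,0,0]}]'
python3 - <<'E'
from h import *
st();p=np.load("p.npy")
out=np.zeros((560,800,3),np.uint8)
for n,(x0,y0),ox in(("scene",(235,90),0),("side",(290,180),400)):
    im=cv2.imread(f"pics/{n}1.png"); im=get_image(n)[:,:,::-1]; cv2.imwrite(f"pics/{n}6.png",im)
    im=cv2.resize(im[y0:y0+140,x0:x0+100],None,fx=4,fy=4,interpolation=2)
    for w,c in((.7,(255,0,255)),(.785,(255,255,0))):
        q=np.round((proj(n,fw(p,[pad(w,.024,-.058),pad(w,.085,-.058),pad(w,.085,-.032),pad(w,.024,-.032)]))-[x0,y0]+.5)*4).astype(int);cv2.polylines(im,[q],True,c)
    out[:,ox:ox+400]=im
cv2.imwrite("pics/c6.png",out)
E
```

```text
t: 9.45
tool_pos: [0.5039, -0.0751, 0.1708]
tool_rot: [-2.021, -2.404, 0.0]
contact_force: [0.2, -3.1, -0.9]
opening: 0.0004
grip_force: 1.4
t 9.45 feed mm [-47.1   3.8 140.8] F feed [-0.3  -3.09 -0.88] open 0.0004
t: 10.32
tool_pos: [0.4352, -0.2086, 0.2615]
tool_rot: [2.023, 2.402, 0.004]
contact_force: [-0.3, 0.9, 0.4]
opening: 0.0003
grip_force: 0.0
t 10.32 feed mm [-137.6 -115.9  231.5] F feed [-0.11  0.95  0.35] open 0.0003
```

View pics/c6.png

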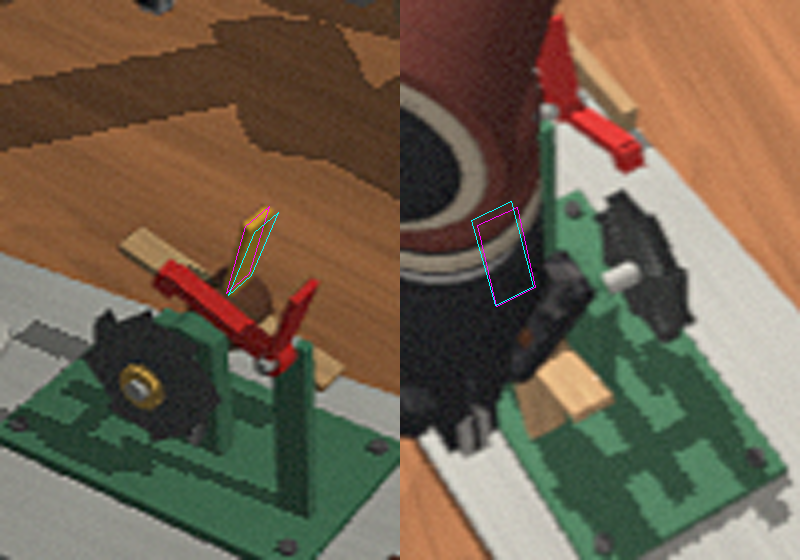

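```bash
cat > fit.py <<'E'
from h import *
import sys
from scipy.optimize import minimize
p=np.load("p.npy");F=8
def mask(fn):
    im=cv2.imread(fn)[90:230,235:335];h=cv2.cvtColor(cv2.resize(im,None,fx=F,fy=F,interpolation=2),cv2.COLOR_BGR2HSV)
    y=cv2.inRange(h,(17,150,60),(32,255,255));r=cv2.inRange(h,(0,150,40),(7,255,255))|cv2.inRange(h,(172,150,40),(180,255,255))
    n,l,s,c=cv2.connectedComponentsWithStats(y);cs=[(s[i,4],i) for i in range(1,n)];y=(l==max(cs)[1])
    return y,cv2.dilate(r,np.ones((9,9)))>0
def rend(w,d):
    th=.393-w;u=np.array([0,-np.sin(th),np.cos(th)]);t=np.array([0,np.cos(th),np.sin(th)])
    P=[np.array([x,0,.09])+u*r+t*k for x in(-.058,-.032) for r in(.026,.085) for k in(-.004,.004)]
    q=(proj("scene",fw(p,P))-[235,90]+.5+d)*F
    m=np.zeros((140*F,100*F),np.uint8);cv2.fillConvexPoly(m,cv2.convexHull(np.round(q*16).astype(np.int32)),1,shift=4);return m>0
M=[mask(f) for f in ["pics/scene1.png"]+sys.argv[1:]]
def cost(v):
    c=0
    for (y,r),w in zip(M,v[2:]):
        m=rend(w,v[:2]);k=~r;c+=1-(m&y&k).sum()/((m|y)&k).sum()
    return c
b=min((minimize(cost,[a,e,0]+[w]*(len(M)-1),method="Nelder-Mead",options=dict(initial_simplex=None,xatol=.003,fatol=1e-4)) for w in(.68,.78) for a,e in((-1,-1),(.5,.5))),key=lambda r:r.fun)
print("shift px",b.x[:2].round(2),"w",b.x[2:].round(3),"cost",round(b.fun,3),[int(m[0].sum()/F/F) for m in M])
for w in(-.05,0,.05):
    r=minimize(lambda z:cost([z[0],z[1],w,z[2]]),[b.x[0],b.x[1],b.x[3]],method="Nelder-Mead");print(w,r.x.round(3),round(r.fun,3))
E
python3 fit.py pics/scene6.png
```

```text
shift px [0.52 0.51] w [0.    0.694] cost 0.212 [217, 133]
-0.05 [0.542 0.506 0.694] 0.328
0 [0.51  0.507 0.694] 0.211
0.05 [-0.09   0.672  0.706] 0.199
```

```bash
python3 -m crank '[{"offset":[0,0.05,0],"twist":[0,0,0]},{"offset":[0,0.09,0.03],"twist":[0,0,0]},{"offset":[0.03,0.09,0.06],"twist":[0,0,0]},{"offset":[0.06,0.09,0.09],"twist":[0,0,0]},{"offset":[0.09,0.09,0.09],"twist":[0,0,0]},{"offset":[0.11,0.09,0.09],"twist":[0,0,0]},{"offset":[0.118,0.09,0.09],"twist":[0,0,0]},{"offset":[0.121,0.09,0.09],"twist":[0,0,0]},{"offset":[0.124,0.09,0.09],"twist":[0,0,0]},{"offset":[0.124,0.09,0.09],"twist":[0,0,0]},{"offset":[0.124,0.09,0.09],"twist":[0,0,0]}]'
python3 -c "
from h import *
st()"
python3 -m crank '[{"offset":[-0.03,0,0],"twist":[0,0,0]},{"offset":[-0.06,0,0],"twist":[0,0,0]},{"offset":[-0.09,0,-0.03],"twist":[0,0,0]},{"offset":[-0.12,0,-0.06],"twist":[0,0,0]},{"offset":[-0.12,-0.05,-0.09],"twist":[0,0,0]},{"offset":[-0.12,-0.09,-0.09],"twist":[0,0,0]},{"offset":[-0.12,-0.09,-0.12],"twist":[0,0,0]},{"offset":[-0.12,-0.09,-0.12],"twist":[0,0,0]}]'
python3 - <<'E'
from h import *
st();save("scene","scene7.png");go([.04,.165,.27])
E
python3 fit.py pics/scene7.png
```

```text
t: 11.8
tool_pos: [0.504, -0.0721, 0.1712]
tool_rot: [2.022, 2.403, 0.001]
contact_force: [2.8, -3.8, -1.0]
opening: -0.0001
grip_force: 1.9
t 11.8 feed mm [-46.5   6.8 141.2] F feed [ 2.12 -4.21 -0.99] open -0.0001
t: 12.8
tool_pos: [0.4359, -0.2052, 0.2932]
tool_rot: [2.02, 2.402, 0.003]
contact_force: [0.1, -1.4, -0.5]
opening: 0.0003
grip_force: 0.0
t 12.8 feed mm [-136.3 -112.7  263.2] F feed [-0.18 -1.44 -0.51] open 0.0003
[0.04, 0.165, 0.27] off mm [277.2 176.6  -8. ] twist [0.1 0.  0. ]
shift px [0.35 0.58] w [0.01 0.74] cost 0.205 [217, 128]
-0.05 [0.387 0.52  0.743] 0.348
0 [0.351 0.59  0.739] 0.219
0.05 [0.349 0.586 0.74 ] 0.233
```

```bash
python3 -m crank '[{"offset":[0.05,0.03,-0.008],"twist":[0,0,0]},{"offset":[0.1,0.065,-0.008],"twist":[0,0,0]},{"offset":[0.15,0.095,-0.008],"twist":[0,0,0]},{"offset":[0.2,0.125,-0.008],"twist":[0,0,0]},{"offset":[0.25,0.16,-0.008],"twist":[0,0,0]},{"offset":[0.277,0.1765,-0.008],"twist":[0,0,0]},{"offset":[0.277,0.1765,0.02],"twist":[0,0,0]},{"offset":[0.277,0.1765,0.05],"twist":[0,0,0]},{"offset":[0.277,0.1765,0.073],"twist":[0,0,0]},{"offset":[0.277,0.1765,0.073],"twist":[0,0,0]},{"offset":[0.267,0.1765,0.073],"twist":[0,0,0]},{"offset":[0.257,0.1765,0.073],"twist":[0,0,0]},{"offset":[0.252,0.1765,0.073],"twist":[0,0,0]},{"offset":[0.247,0.1765,0.073],"twist":[0,0,0]},{"offset":[0.242,0.1765,0.073],"twist":[0,0,0]},{"offset":[0.237,0.1765,0.073],"twist":[0,0,0]},{"offset":[0.232,0.1765,0.073],"twist":[0,0,0]},{"offset":[0.229,0.1765,0.073],"twist":[0,0,0]},{"offset":[0.226,0.1765,0.073],"twist":[0,0,0]}]'
python3 -c "
from h import *
st()"
```

```text
t: 15.22
tool_pos: [0.5705, 0.0477, 0.2178]
tool_rot: [-2.022, -2.405, 0.0]
contact_force: [0.1, 0.9, 0.3]
opening: -0.0001
grip_force: 0.5
t 15.22 feed mm [ 39.6 113.5 187.8] F feed [0.28 0.9  0.28] open -0.0001
```

```bash
S='python3 -c "from h import *;st()"'
python3 -m crank '[{"offset":[-0.002,0,0],"twist":[0,0,0]},{"offset":[-0.004,0,0],"twist":[0,0,0]},{"offset":[-0.004,0,0],"twist":[0,0,0]}]' >/dev/null; eval $S
python3 -m crank '[{"offset":[-0.002,0,0],"twist":[0,0,0]},{"offset":[-0.003,0,0],"twist":[0,0,0]},{"offset":[-0.003,0,0],"twist":[0,0,0]}]' >/dev/null; eval $S
python3 -m crank '[{"offset":[-0.001,0,0],"twist":[0,0,0]},{"offset":[-0.002,0,0],"twist":[0,0,0]},{"offset":[-0.002,0,0],"twist":[0,0,0]}]' >/dev/null; eval $S
```

```text
t 15.6 feed mm [ 39.5 109.5 187.7] F feed [0.04 0.26 0.29] open -0.0002
t 15.97 feed mm [ 39.5 106.6 187.7] F feed [-0.36  0.59  0.51] open -0.0002
t 16.35 feed mm [ 39.5 105.6 187.7] F feed [-0.28  5.55  1.13] open 0.0
```

```bash
python3 -m crank '[{"offset":[-0.001,0,0],"twist":[0,0,0]},{"offset":[-0.001,0,0],"twist":[0,0,0]}]' >/dev/null;python3 -c "from h import *;st()"
python3 -m crank '[{"offset":[0.02,0,0],"twist":[0,0,0]},{"offset":[0.05,0,0],"twist":[0,0,0]},{"offset":[0.08,0,-0.05],"twist":[0,0,0]},{"offset":[0.1,-0.05,-0.08],"twist":[0,0,0]},{"offset":[0.12,-0.11,-0.1],"twist":[0,0,0]},{"offset":[0.14,-0.16,-0.1],"twist":[0,0,0]},{"offset":[0.16,-0.2,-0.1],"twist":[0,0,0]},{"offset":[0.16,-0.2,-0.1],"twist":[0,0,0]},{"offset":[0.16,-0.2,-0.1],"twist":[0,0,0]}]'
python3 - <<'E'
from h import *
p=np.load("p.npy");im0=get_image("scene")[:,:,::-1];cv2.imwrite("pics/scene8.png",im0)
out=np.zeros((560,800,3),np.uint8)
for i,im in enumerate((cv2.imread("pics/scene1.png"),im0)):
    im=cv2.resize(im[90:230,235:335],None,fx=4,fy=4,interpolation=2)
    q=np.round((proj("scene",fw(p,[[.028,.095,.148],tab(0,.06,.028),tab(0,.06,.052),[.052,.095,.148]]))-[235,90]+.5)*4).astype(int);cv2.polylines(im,[q],True,(255,255,255))
    out[:,i*400:i*400+400]=im
cv2.imwrite("pics/c8.png",out)
E
python3 fit.py pics/scene8.png
```

```text
t 16.6 feed mm [ 39.5 105.5 187.8] F feed [-0.36  8.12  1.22] open -0.0
t: 17.73
tool_pos: [0.3479, 0.1613, 0.3179]
tool_rot: [2.021, 2.404, 0.0]
contact_force: [-0.0, -0.2, -0.6]
opening: 0.0001
grip_force: 0.0
shift px [0.37 0.58] w [0.013 0.741] cost 0.172 [217, 123]
-0.05 [0.44  0.564 0.739] 0.313
0 [0.394 0.558 0.742] 0.183
0.05 [0.354 0.575 0.742] 0.203
```

View pics/c8.png

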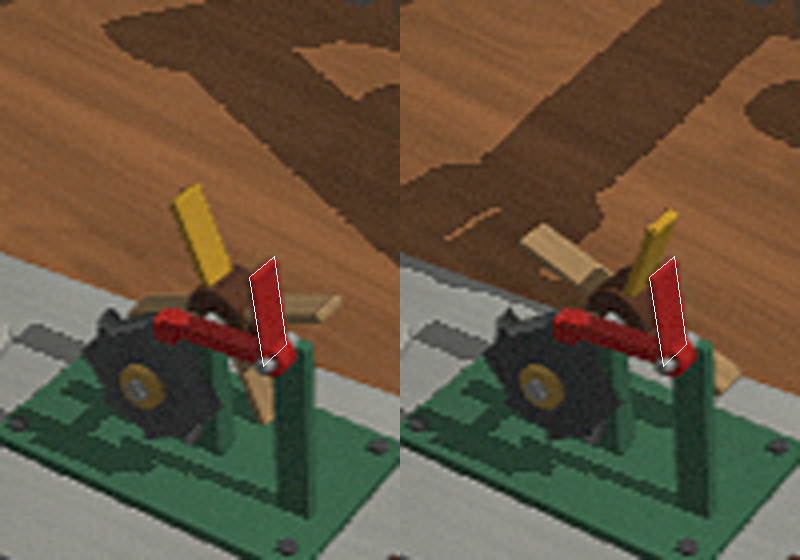

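Compared with the first picture, the pawl (tab at 668,310; nose at 565,322) sits exactly as it did at the start. The yellow paddle now leans one notch over to the pawl's side.

```bash
python3 -c "
from station import *
print(finish_job())"
```

```text
the job is handed in; nothing more can be done
None
```

The job is handed in at about 18 s of robot time: I lifted the pawl, turned the wheel back one notch (0.74 rad by the camera, 0.80 by finger contact, target 0.785), then pushed the pawl down onto its stop, where it looks as it did at the start, and moved the arm clear, with pushes of about 8 N at most.

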